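Set a brass plate at 40 degrees on the engraver's rotary table

TASK

Lay the square brass plate with the copper on it flat in the pin nest on the rotary table and turn the table until its scale reads 40 degrees against the index line. With the plate in and the angle set, swing the lock lever clockwise all the way over, and do not turn the table any more once it is locked. Leave the other things on the bench where they are.

Things in the scene. Friction and masses are not known exactly. Their poses are not given: they have to be found in the camera images.
- plate_mid (a point): The workpiece: a square brass plate 56 x 56 x 6 mm, about 0.17 kg, a smaller square of thin copper sheet stuck flat on its upper face (7 mm in all). It starts flat on the bench. The point is its centre, 3 mm above its underside; x and y run parallel to its sides, z up. Any quarter turn fits the nest. Its -x and -y sides are open; the block and the punch stand by the other two.
- nest (a point): Centre of the pin nest, on the turntable's flat top 45 mm above the bench and on the turning axis; turns with it; x, y parallel to the nest's sides. Two dowel pins to each side (8 mm thick, 12.5 high, noses tapered above 7 mm), 33.5 mm out and 19.5 mm either side of the side's middle: 1.5 mm to spare all round the plate, 31 mm clear between a side's two pins for a finger.
- turntable (a joint): Reading of the turntable's scale in rad (40 degrees = 0.698; -0.349 reads 340). Grows as the table turns counter-clockwise seen from above; travel -2.6 to 1.75. It starts between -2.2 and -0.17, turns stiffly (about 2.5 N at the ball) and stays where it is left; nothing stops it at the set angle.
- rotary: The fixed base of the rotary table, 138 mm across, 27 mm high, on the bench, left or right of the robot, turned up to 0.4 rad either way. Origin on the bench under the turning axis. The turntable on it is an aluminium disc 131 mm across. Black marks every 10 degrees, longer every 30; zero is the broad 4 mm one; the mark m stands m degrees clockwise of zero seen from above.
- ball (a point): Centre of the black ball (24 mm across) at the end of the turntable's lever, 67 mm above the bench, 95 mm from the turning axis, at the scale's 90 mark. An 8 mm rod slopes up to it from the disc's rim. The table can be turned by pushing the ball round from the side.
- index (a point): The index line: black, on the white top of the small block (16 x 22 mm) fixed to the base just outside the disc's rim. The point lies on the line, 45 mm above the bench, 74.5 mm from the turning axis towards the base's -x side. The scale is read where it meets this line.
- lock (a joint): The lock lever in rad: 0 to 0.2 as found (released), 1.4 fully over (locked, against its stop). Grows as the lever turns clockwise seen from above. It turns under about 2 N at its handle and stays where it is left.
- lock_pivot (a point): The lock lever's upright pivot on the base, 50 mm above the bench, 86 mm from the turning axis. The axes are the base's. At 0 the lever points 95 degrees clockwise of this frame's +x (nearly -y), at 1.4 nearly to -x. It swings in the open outside the base.
- lock_grip (a point): A point on the lock lever's round black handle (13 mm thick), 42 mm from the pivot, 57 mm above the bench; the handle runs from 20 to 64 mm from the pivot, rising slightly outwards (underside 47 to 53 mm up). x points outwards along the lever.
- block_mid (a point): Bystander: steel bench block 66 x 66 x 22 mm, its centre, 71 mm from the plate's centre on the plate's +x or +y side (it varies): only 6 to 11 mm from the plate's edge, no room for a finger.
- punch_mid (a point): Bystander: short steel disc-cutter punch, 17 mm thick, 32 mm high, standing on end, on the other of the plate's +x and +y sides, 71 mm from its centre: 33 mm clear of its edge. The point is half-way up.
- offcut_mid (a point): Bystander: bare brass offcut 40 x 24 x 5 mm lying flat off the plate's -x -y corner, its centre. Not the workpiece.
- tape_mid (a point): Bystander: roll of cream tape, 100 mm across, 24 mm high, lying flat beyond the work; its centre.
- jar_mid (a point): Bystander: small amber jar, 56 mm across, 75 mm high, beyond the work; half-way up.
- acrylic_mid (a point): Bystander: clear, pale acrylic block 110 x 110 x 18 mm, beyond the work; its centre.
- hammer_mid (a point): Bystander: hammer about 220 mm long lying to the left of the work; a point near the middle of it.

How it is judged:
By the outcome, as a careful person would: the job done as asked, in the order asked, and still so for the second after the job is handed in, with the robot touching nothing.
It also fails if it takes over 67 s, if anything falls off the work surface, if the arm or the gripper's body presses on something with over 40 N, if the wrist force passes 120 N, or if a joint passes its speed limit or range.

ROBOT

A 7-joint arm with a two-finger parallel gripper is mounted at the origin on the work surface. World frame = base frame: x ahead of the robot, y to its left, z up, the work surface at z = 0. Lengths are in mm, angles in rad, forces in N, time in s.
With the tool pointing down it reaches from about 400 to 875 mm from the base axis. Payload 4.4 kg.
Tool frame: the origin (TCP) lies at the very end of the fingers, on their centre line; the grasp point (between the pads) lies 19 mm behind it; z points along the fingers, y is the line along which they close (so a half turn about z gives the same grasp; the last joint's range is limited). The gripper opens to 85 mm and grips with 20 to 120 N. Pads are 22 mm wide; open, the fingers measure 114 mm over their backs; the gripper's body (76 mm by 85 mm) begins 54 mm behind the grasp point. The pads swing forward as they close: fully open they stand 13 mm farther back than shut.
Start: joints at [-1.253, 0.628, 0.038, 1.517, -0.027, 0.996, -0.02], TCP at [243.368, 602.735, 231.313] pointing down, gripper open.
Joint ranges: [-3.06, 3.06], [-0.37, 2.12], [-1.25, 1.32], [0.18, 2.47], [-1.1, 4.24], [0.23, 1.98], [-2.94, 2.94]. Speed limits (rad/s): [2.57, 2.57, 3.14, 3.14, 3.14, 3.14, 3.14].

INTERFACE

Orientations are given as [roll, pitch, yaw] about the fixed x, y, z axes, in that order (R = Rz(yaw) Ry(pitch) Rx(roll)).
In Python, from cell import ctrl gives the robot as it stands.
- The arm moves only by the tool step_arm, never from a script. Its argument "series" is a list that holds one entry, the list of rows, each a list of 7 numbers: the turn, a rotation vector about the tool's x, y, z as a fraction of full scale, then the shift along the tool's x, y, z as a fraction of full scale, then the closure, from 0 (fully open) to 1 (shut). In form: [[[ax, ay, az, tx, ty, tz, gripper], ...]]. A call has 1 to 12 rows; each row shifts and turns the commanded pose from where the row before left it, along the tool's axes as they then stand; what a row does not reach is not made up. Full scale, the value 1, is 150 mm for a shift and 45 degrees for a turn. A row lasts 1/10 s, in which the tool goes at most 50 mm and 8.59 degrees, less where a joint would pass 70% of its speed; a pose out of reach is approached as far as the arm can. A call with a number of a shift or a turn outside -1 to 1 is refused whole. A call with a gripper value outside its range is refused whole. The fingers move at their own pace and stop on an object; the grip force is fixed at half the most. Time passes only in rows, so rows that do not move let the fingers close. It gives the time, the measured TCP pose, the force, the opening and the grip force at its end, in the units of the state.
- ctrl.read_state(): the state, without advancing time (a new reading comes with each control period).
- ctrl.get_image(name): name is "scene" or "top"; returns a dict with "img" (420x560x3 uint8, red, green, blue), "fx", "fy", "cx", "cy" (pixels), "dist" ([k1, k2, p1, p2, k3] as OpenCV has them; the pictures are not rectified), "R" (3x3) and "t" (3): a world point X has camera coordinates R X + t. Camera axes: x right, y down, z forward; pixel columns grow to the right and rows downward; lengths in mm; the calibration is good to about 2 mm. A picture is of the moment at which its call begins. There is no depth.
- ctrl.finish_job(): hands the job in; it is judged then, once.
Trained networks look in a picture, given as the dict that the camera call returned (one of the last four; its "shot" number tells which), for a name from the list of things; names that differ only in an ending like _2 or _b are one class to them, and where a whole thing is asked for, a point or a joint stands for the part that bears it (a point fixed in the world has none). Each returns a list of dicts, best first, with "score" (0 to 1); they miss things now and then, are a little off and sometimes report something else, mostly with a low value. They report only what shows in the picture. A call takes as long as a camera call.
- ctrl.recognise(picture, thing): "centre" ([column, row] in pixels, amid what is visible of it).
The state is a dict: "clock": time; "qpos": joint angles; "qd": joint speeds; "tau": joint torques, N m; "eef_pos": TCP position; "tool_rot": TCP orientation; "force": force on the tool from outside, world axes, zero at the start; "torque": the same for the moment, N m; "width": finger opening in mm; "gripper_force": force on a finger pad.
Only numpy, scipy, OpenCV 4.12 (cv2) and the standard library are available. Lean on these libraries where they do the work, as an engineer would, in place of code of your own. Each camera call takes 0.05 s, during which the arm holds its last target. There are 200 camera calls.

## Working session

There is one attempt and no reset: what is moved stays moved. The work goes in short steps, Python scripts to look and compute and a tool call to move; the robot and the scene stay as the last step left them, time stands still between calls to the robot, and variables do not carry over. Pictures are saved under pics/ and viewed, at most 10 in all, crops included, and the job is handed in when it is done.

Besides the shell and the picture viewer there is one more tool, called as a command line: name --argument value ..., lists and objects as JSON in quotes. step_arm: Moves the arm, as the interface text tells. Shift numbers are shares of 150 mm and turn numbers shares of 45 degrees, none past 1 either way. Its arguments: {"type":"object","properties":{"series":{"type":"array","items":{"type":"array","items":{"type":"array","items":{"type":"number","minimum":-1,"maximum":1}}}}},"required":["series"]}

```bash
ls; mkdir -p pics; cat > h.py <<'E'
import numpy as np, cv2
from cell import ctrl
def K(p): return np.array([[p["fx"],0,p["cx"]],[0,p["fy"],p["cy"]],[0,0,1.]])
def at_z(p,uv,z):
    n=cv2.undistortPoints(np.array(uv,float).reshape(-1,1,2),K(p),np.array(p["dist"],float)).reshape(-1,2)
    R=np.array(p["R"]);t=np.array(p["t"]); c=-R.T@t
    d=np.c_[n,np.ones(len(n))]@R
    return c+d*((z-c[2])/d[:,2])[:,None]
def proj(p,X):
    return cv2.projectPoints(np.array(X,float).reshape(-1,1,3),cv2.Rodrigues(np.array(p["R"],float))[0],np.array(p["t"],float),K(p),np.array(p["dist"],float))[0].reshape(-1,2)
def save(p,n,crop=None,s=1):
    im=p["img"][:,:,::-1]
    if crop: a,b,c,d=crop; im=im[b:d,a:c]
    cv2.imwrite("pics/"+n,cv2.resize(im,None,fx=s,fy=s,interpolation=cv2.INTER_CUBIC))
E
python3 - <<'E'
from h import *
T={"plate_mid":3,"nest":45,"ball":67,"index":45,"lock_pivot":50,"lock_grip":57,"block_mid":22,"punch_mid":16,"offcut_mid":5,"rotary":45,"tape_mid":24,"jar_mid":37,"acrylic_mid":18,"hammer_mid":15}
for n in("top","scene"):
    p=ctrl.get_image(n); save(p,n+"0.png",s=1.4)
    print(n,p["fx"],p["img"].shape,np.round(-np.array(p["R"]).T@np.array(p["t"])))
    for k,z in T.items():
        try:
            for r in ctrl.recognise(p,k)[:2]:
                print(k,np.round(r["centre"]),round(r["score"],2),np.round(at_z(p,r["centre"],z)[0]))
        except Exception as e: print(k,e)
E
```

```text
pics
top 442.84036824800273 (420, 560, 3) [ 376.   25. 1074.]
plate_mid [370. 234.] 0.75 [ 566. -190.    3.]
plate_mid [268. 250.] 0.71 [523.  58.   3.]
nest [225. 234.] 0.84 [553. 160.  45.]
nest [126. 266.] 0.7 [474. 388.  45.]
ball [229. 234.] 0.92 [548. 147.  67.]
index [232. 240.] 0.91 [538. 141.  45.]
lock_pivot [230. 237.] 0.83 [546. 146.  50.]
block_mid [366. 206.] 0.89 [ 630. -179.   22.]
block_mid [230. 233.] 0.62 [558. 150.  22.]
offcut_mid [399. 259.] 0.65 [ 505. -259.    5.]
offcut_mid [228. 233.] 0.48 [562. 156.   5.]
rotary [233. 232.] 0.63 [557. 141.  45.]
tape_mid [209. 140.] 0.61 [797. 214.  24.]
jar_mid [283. 152.] 0.8 [762.  26.  37.]
acrylic_mid [367. 161.] 0.63 [ 749. -186.   18.]
hammer_mid [127. 264.] 0.84 [481. 397.  15.]
scene 423.8044242277438 (420, 560, 3) [ 929. -500.  767.]
plate_mid [225. 288.] 0.75 [ 571. -182.    3.]
plate_mid [306. 188.] 0.4 [555. 161.   3.]
nest [307. 178.] 0.95 [559. 155.  45.]
ball [305. 182.] 0.64 [574. 121.  67.]
index [250. 298.] 0.7 [ 644. -189.   45.]
index [305. 190.] 0.62 [578. 117.  45.]
lock_pivot [306. 185.] 0.7 [574. 127.  50.]
lock_grip [269. 193.] 0.68 [520.  50.  57.]
lock_grip [306. 190.] 0.41 [586. 109.  57.]
block_mid [250. 298.] 0.73 [ 636. -179.   22.]
punch_mid [244. 262.] 0.45 [ 571. -115.   16.]
offcut_mid [174. 299.] 0.52 [ 503. -259.    5.]
rotary [301. 184.] 0.59 [560. 128.  45.]
tape_mid [391. 204.] 0.62 [761. 209.  24.]
acrylic_mid [300. 339.] 0.84 [ 763. -195.   18.]
acrylic_mid [389. 204.] 0.43 [758. 212.  18.]
hammer_mid [331. 129.] 0.63 [496. 392.  15.]
hammer_mid [271. 192.] 0.2 [498.  90.  15.]
```

View pics/top0.png

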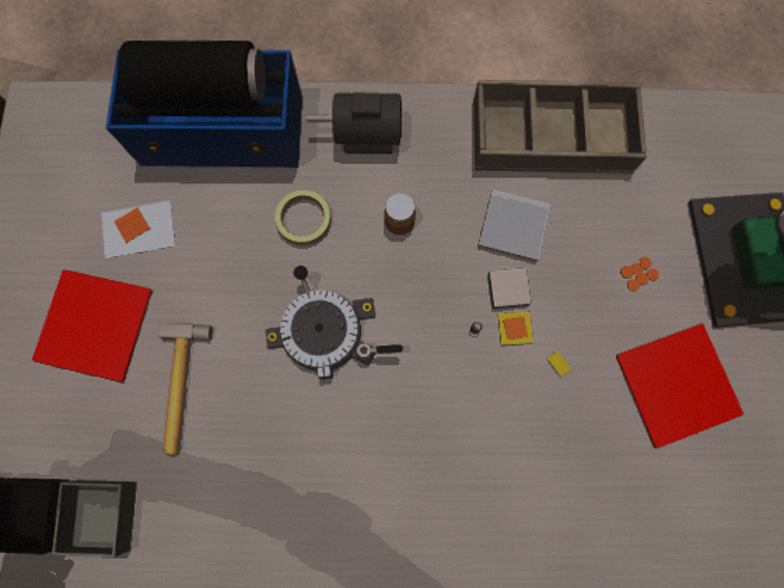

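```bash
python3 - <<'E'
from h import *
p=ctrl.get_image("top"); 
a=p["img"][165:305,160:440,::-1]
b=cv2.resize(p["img"][175:295,170:290,::-1],None,fx=5,fy=5,interpolation=cv2.INTER_CUBIC)
cv2.imwrite("pics/t1.png",b)
E
```

```text
(no output)
```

View pics/t1.png

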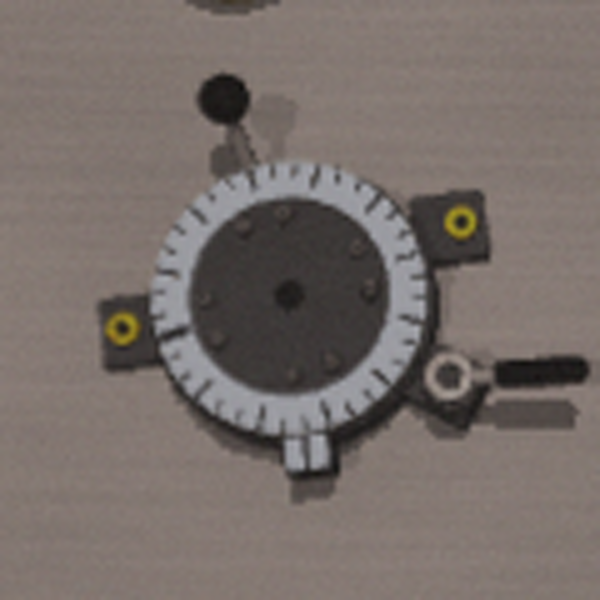

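The top view has +x up and +y left. In full-picture pixels, the nest centre is about (228,234), the ball (215,195), the zero mark (205,241), the index line (232,266) and the lock pivot (259,250) with its handle pointing right. The plate is at about (368,235), the block above it (+x) and the punch to its left (+y).

```bash
cat > m.py <<'E'
from h import *
def blob(mask,near=None,amin=20):
    n,l,s,c=cv2.connectedComponentsWithStats(mask.astype(np.uint8))
    k=[i for i in range(1,n) if s[i,4]>=amin]
    return [(c[i],s[i,4],l==i) for i in sorted(k,key=lambda i:np.linalg.norm(c[i]-near))]
def plate(p,near,z):   # yellow+copper -> world rect
    hsv=cv2.cvtColor(p["img"],cv2.COLOR_RGB2HSV)
    m=(hsv[...,0]<35)&(hsv[...,1]>120)&(hsv[...,2]>70)
    b=blob(m,near,60)[0]
    ys,xs=np.nonzero(b[2]); W=at_z(p,np.c_[xs,ys],z)
    c,sz,a=cv2.minAreaRect(W[:,:2].astype(np.float32))
    return np.round(W.mean(0)[:2],1),np.round(c,1),np.round(sz,1),a,b[1]
def disc(p,near,z=45):
    hsv=cv2.cvtColor(p["img"],cv2.COLOR_RGB2HSV)
    m=((hsv[...,1]<45)&(hsv[...,2]>135)).astype(np.uint8)
    yy,xx=np.indices(m.shape); m[np.hypot(xx-near[0],yy-near[1])>45]=0
    ys,xs=np.nonzero(m); W=at_z(p,np.c_[xs,ys],z)[:,:2]
    return W
def ball(p,near):
    g=cv2.cvtColor(p["img"],cv2.COLOR_RGB2GRAY)
    return [(b[0],b[1]) for b in blob(g<45,near,8)[:3]]
E
python3 - <<'E'
from m import *
for n,pn,dn,bn in(("top",(368,235),(228,234),(215,195)),("scene",(225,288),(307,178),(330,150))):
    p=ctrl.get_image(n)
    print(n,plate(p,pn,6))
    W=disc(p,dn); (c,r)=cv2.minEnclosingCircle(W.astype(np.float32)); print("disc",c,r,len(W))
    for b in ball(p,bn): print("dark",b, at_z(p,b[0],67)[0])
    if n=="scene":
        b=cv2.resize(p["img"][120:340,190:410,::-1],None,fx=2.7,fy=2.7,interpolation=cv2.INTER_CUBIC); cv2.imwrite("pics/s1.png",b)
E
```

```text
top (array([ 563.8, -184.7]), array([ 564. , -184.7]), array([56.1, 55.9]), 4.815832138061523, np.int32(513))
disc (554.2365112304688, 151.5955810546875) 105.65474700927734 1106
dark (array([214.41666667, 194.30555556]), np.int32(72)) [642.88009772 185.63247577  67.        ]
dark (array([227.5, 233.5]), np.int32(30)) [549.90373177 150.84470336  67.        ]
dark (array([219.84210526, 261.84210526]), np.int32(19)) [484.36158517 165.56778089  67.        ]
scene (array([ 569.5, -186.9]), array([ 569.2, -186.5]), array([55.3, 55.1]), 3.9529097080230713, np.int32(625))
disc (546.2622680664062, 165.7397003173828) 159.51324462890625 3974
dark (array([344.95918367, 177.97959184]), np.int32(49)) [646.50478557 184.82583829  67.        ]
dark (array([305.71428571, 177.5       ]), np.int32(14)) [568.32906805 134.1152062   67.        ]
dark (array([276.4       , 177.88571429]), np.int32(35)) [511.28807261  94.07974659  67.        ]
```

View pics/s1.png

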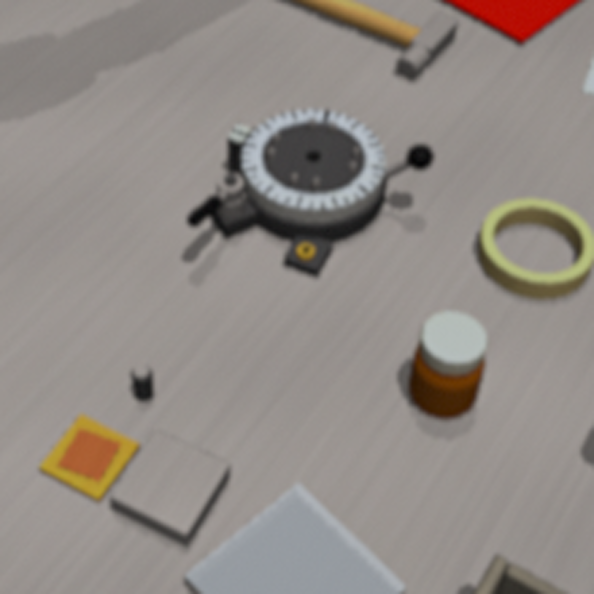

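The scene view agrees: the plate is at about (223,288), the ball at (345,178), and the lock handle points to -y. Next I'll refine the nest and angles and read the tool pose.

```bash
cat >> m.py <<'E'
def rd(p,c,ballpx,base=None):
    B=at_z(p,ballpx,67)[0][:2]-c
    return np.degrees(np.arctan2(B[1],B[0])),np.hypot(*B)
def polar(p,c,r,z,angs):
    X=np.c_[c[0]+r*np.cos(angs),c[1]+r*np.sin(angs),np.full(len(angs),z)]
    uv=proj(p,X).astype(np.float32); g=cv2.cvtColor(p["img"],cv2.COLOR_RGB2GRAY)
    return cv2.remap(g,uv[:,:1],uv[:,1:],cv2.INTER_CUBIC).ravel().astype(float)
def dips(p,c,r0,r1,a0,a1,z=45):
    a=np.radians(np.arange(a0,a1,.5)); v=np.mean([polar(p,c,r,z,a) for r in np.arange(r0,r1+.1,1)],0)
    return np.degrees(a),v
def reading(p,c,idx=187):
    a,v=dips(p,c,71,80,idx-8,idx+8); w=np.clip(np.percentile(v,70)-v-15,0,None); i=(a*w).sum()/w.sum()
    a,v=dips(p,c,58,63,0,360)   # marks: phase of 10 deg comb, broad zero by fit
    ph=np.angle(np.sum((v-v.mean())*np.exp(-1j*36*np.radians(a))))  
    comb=np.degrees((np.pi-ph)/36)  # dark minima positions mod 10 (sign-checked below)
    f=lambda o:np.sum(-(v-v.mean())*np.cos(36*np.radians(a-o)))
    o=np.arange(0,10,.05); comb=o[np.argmax([f(x) for x in o])]
    ks=comb+10*np.arange(36); wid=[np.clip(v.mean()-v[np.abs((a-k+180)%360-180)<4],0,None).sum() for k in ks]
    z=ks[np.argsort(wid)[::-1][:3]]
    return i,comb,z
E
python3 - <<'E'
from m import *
s=ctrl.read_state(); print(s["eef_pos"],s["tool_rot"],s["width"],s["force"])
for n,h,b in(("top",(227.5,233.5),(214.4,194.3)),("scene",(305.7,177.5),(345,178))):
    p=ctrl.get_image(n); c=at_z(p,h,45)[0][:2]; print(n,"nest",c,"ball ang,r",rd(p,c,b),"idx,comb,zero",reading(p,c))
p=ctrl.get_image("top")
for q in((447,375),(588,370),(497,373)): print(at_z(p,(170+q[0]/5-.4,175+q[1]/5-.4),57)[0])
E
```

```text
[243.36427067 602.75334417 231.31219962] [ 3.14155052e+00 -3.95447050e-05  2.75778096e+00] 85.25408678285838 [-0.61401757 -0.21107167 -0.72956932]
top nest [553.70197161 153.60037445] ball ang,r (np.float64(19.77799340351704), np.float64(94.78221358595509)) idx,comb,zero (np.float64(183.81550742340053), np.float64(9.75), array([109.75,  19.75, 259.75]))
scene nest [556.9639559  154.03303779] ball ang,r (np.float64(18.951338174209354), np.float64(94.7927190824674)) idx,comb,zero (np.float64(188.71654875422948), np.float64(9.8), array([109.8, 349.8, 199.8]))
[515.06885471  77.78895812  57.        ]
[518.33842464  12.7359735   57.        ]
[516.3377886  54.7299224  57.       ]
```

step_arm --series '[[[0,0,0,-0.198,-0.203,0,0.2],[0,0,0,-0.198,-0.203,0,0.2],[0,0,0,-0.198,-0.203,0,0.2],[0,0,0,-0.198,-0.203,0,0.2],[0,0,0,-0.198,-0.203,0,0.2],[0,0,0,-0.198,-0.203,0,0.2],[0,0,0,-0.198,-0.203,0,0.2],[0,0,0,-0.198,-0.203,0,0.2],[0,0,0,-0.198,-0.203,0,0.2],[0,0,0,-0.198,-0.203,0,0.2],[0,0,0,-0.198,-0.203,0,0.2],[0,0,0,-0.198,-0.203,0,0.2]]]'

```text
clock: 3.0
eef_pos: [437.6, 128.9, 231.6]
tool_rot: [3.141, 0.001, 2.758]
force: [1.0, 0.1, -0.3]
width: 68.5
gripper_force: 0.0
```

step_arm --series '[[[0,0,0,-0.198,-0.203,0,0.2],[0,0,0,-0.198,-0.203,0,0.2],[0,0,0,-0.198,-0.203,0,0.2],[0,0,0,-0.198,-0.203,0,0.2],[0,0,0,-0.198,-0.203,0,0.2],[0,0,0,-0.198,-0.203,0,0.2],[0,0,0,-0.198,-0.203,0,0.2],[0,0,0,-0.198,-0.203,0,0.2],[0,0,0.19,0,0,0,0.2],[0,0,0.19,0,0,0,0.2],[0,0,0.19,0,0,0,0.2],[0,0,0.19,0,0,0,0.2]]]'

```text
clock: 4.2
eef_pos: [566.1, -184.5, 231.3]
tool_rot: [3.141, -0.0, 2.154]
force: [-0.1, 0.6, -0.6]
width: 68.2
gripper_force: 0.0
```

step_arm --series '[[[0,0,0.19,0,0,0,0.2],[0,0,0.19,0,0,0,0.2],[0,0,0.19,0,0,0,0.2],[0,0,0.19,0,0,0,0.2],[0,0,0.19,0,0,0,0.2],[0,0,0.19,0,0,0,0.2],[0,0,0.19,0,0,0,0.2],[0,0,0.19,0,0,0,0.2],[0,0,0.19,0,0,0,0.2],[0,0,0.19,0,0,0,0.2],[0,0,0.19,0,0,0,0.2],[0,0,0.19,0,0,0,0.2]]]'

```text
clock: 5.4
eef_pos: [566.3, -184.2, 231.4]
tool_rot: [-3.141, -0.0, 0.364]
force: [0.5, 1.0, 0.5]
width: 68.5
gripper_force: 0.0
```

step_arm --series '[[[0,0,0.184,0,0,0,0.2],[0,0,0.184,0,0,0,0.2],[0,0,0,0,0,0.2,0.2],[0,0,0,0,0,0.26,0.2],[0,0,0,0,0,0.26,0.2],[0,0,0,0,0,0.26,0.2],[0,0,0,0,0,0.26,0.2],[0,0,0,0,0,0.1,0.2],[0,0,0,0,0,0,0.2]]]'

```text
clock: 6.3
eef_pos: [564.9, -183.8, 28.6]
tool_rot: [-3.14, 0.003, 0.081]
force: [-0.0, -0.5, -0.5]
width: 68.4
gripper_force: 0.0
```

```bash
python3 - <<'E'
from m import *
p=ctrl.get_image("top"); q=ctrl.get_image("scene")
a=cv2.resize(p["img"][190:280,330:420,::-1],(400,400),interpolation=cv2.INTER_CUBIC)
b=cv2.resize(q["img"][230:330,170:270,::-1],(400,400),interpolation=cv2.INTER_CUBIC)
cv2.imwrite("pics/g1.png",np.hstack([a,b]))
E
```

```text
(no output)
```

View pics/g1.png

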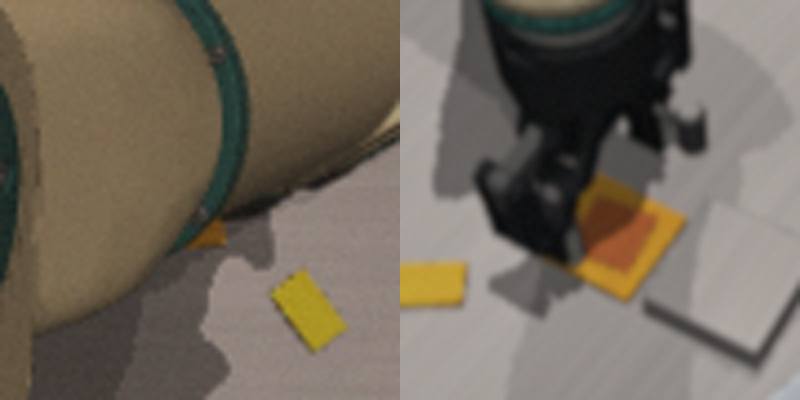

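The right half shows the open fingers straddling the plate across y, with the near finger just outside the -y edge and clear of the block and offcut.

step_arm --series '[[[0,0,0,0.006,0.008,0.1,0.2],[0,0,0,0,0,0.05,0.2],[0,0,0,0,0,0,0.2]]]'

```text
clock: 6.7
eef_pos: [566.8, -185.0, 7.1]
tool_rot: [-3.141, 0.001, 0.081]
force: [0.9, 0.8, 0.3]
width: 68.1
gripper_force: 0.0
```

step_arm --series '[[[0,0,0,0,0,0.02,0.2],[0,0,0,0,0,0,0.2]]]'

```text
clock: 6.9
eef_pos: [567.1, -185.5, 4.8]
tool_rot: [-3.142, 0.0, 0.081]
force: [0.6, -1.0, -0.3]
width: 67.9
gripper_force: 0.0
```

step_arm --series '[[[0,0,0,0,0,0.013,0.2],[0,0,0,0,0,0,0.2]]]'

```text
clock: 7.1
eef_pos: [567.1, -185.4, 2.8]
tool_rot: [-3.141, 0.0, 0.081]
force: [-0.8, -0.7, -0.6]
width: 68.1
gripper_force: 0.0
```

step_arm --series '[[[0,0,0,0,0,0.013,0.2],[0,0,0,0,0,0,0.2]]]'

```text
clock: 7.3
eef_pos: [567.0, -185.4, 0.7]
tool_rot: [-3.141, 0.0, 0.081]
force: [-0.3, 0.2, -0.2]
width: 68.3
gripper_force: 0.0
```

step_arm --series '[[[0,0,0,0,0,0.013,0.25],[0,0,0,0,0,0,0.25]]]'

```text
clock: 7.5
eef_pos: [567.0, -185.4, -1.3]
tool_rot: [-3.141, 0.0, 0.081]
force: [-0.1, 0.0, -0.2]
width: 64.3
gripper_force: 0.0
```

step_arm --series '[[[0,0,0,0,0,0.01,0.25],[0,0,0,0,0,0,0.25]]]'

```text
clock: 7.7
eef_pos: [567.0, -185.5, -2.7]
tool_rot: [-3.141, 0.0, 0.081]
force: [0.3, -0.2, -0.1]
width: 64.1
gripper_force: 0.0
```

step_arm --series '[[[0,0,0,0,0,0,0.3],[0,0,0,0,0,0,0.3],[0,0,0,0,0,0,0.3]]]'

```text
clock: 8.0
eef_pos: [567.1, -185.5, -2.5]
tool_rot: [3.142, -0.0, 0.081]
force: [-0.0, -0.4, 0.4]
width: 59.5
gripper_force: 0.0
```

step_arm --series '[[[0,0,0,0,0,0.008,0.3],[0,0,0,0,0,0,0.3]]]'

```text
clock: 8.2
eef_pos: [567.0, -185.4, -3.9]
tool_rot: [-3.141, 0.0, 0.081]
force: [-0.3, -0.3, -0.1]
width: 59.7
gripper_force: 0.0
```

step_arm --series '[[[0,0,0,0,0,0,0.5],[0,0,0,0,0,0,0.5],[0,0,0,0,0,0,0.5],[0,0,0,0,0,0,0.5],[0,0,0,0,0,0,0.5]]]'

```text
clock: 8.7
eef_pos: [567.1, -185.7, -3.2]
tool_rot: [-3.142, -0.0, 0.081]
force: [-1.5, 0.5, 5.7]
width: 53.9
gripper_force: 63.1
```

step_arm --series '[[[0,0,0,0,0,-0.03,0.5],[0,0,0,0,0,-0.1,0.5],[0,0,0,0,0,-0.2,0.5],[0,0,0,0,0,-0.3,0.5],[0,0,0,0,0,-0.3,0.5],[0,0,0,0,0,0,0.5]]]'

```text
clock: 9.3
eef_pos: [570.4, -188.1, 142.5]
tool_rot: [3.136, -0.01, 0.081]
force: [1.4, -0.7, -1.9]
width: 53.7
gripper_force: 63.7
```

```bash
python3 - <<'E'
from m import *
q=ctrl.get_image("scene"); s=ctrl.read_state(); print(s["eef_pos"],s["width"],s["gripper_force"])
X=np.array(s["eef_pos"]); print(proj(q,[X,X-[0,0,-5]]))
cv2.imwrite("pics/g2.png",cv2.resize(q["img"][180:330,150:300,::-1],(600,600),interpolation=cv2.INTER_CUBIC))
E
```

```text
[ 568.96170649 -186.61875117  139.48668129] 53.727078777785394 63.7175989151001
[[214.94919125 250.11127478]
 [214.62466308 248.47462553]]
```

View pics/g2.png

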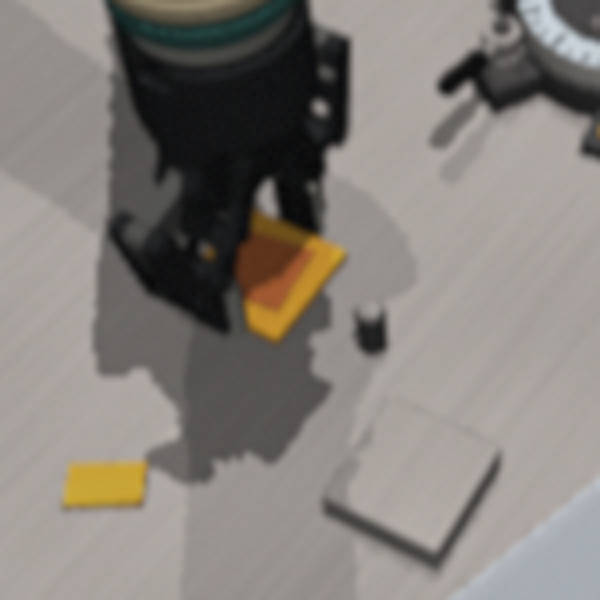

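The plate is held level, its +x corners at about (219,265) and (237,242). The bystanders have not moved. From those corners I'll get the offset of the plate from the TCP.

```bash
python3 - <<'E'
from m import *
q=ctrl.get_image("scene"); s=ctrl.read_state(); X=np.array(s["eef_pos"]); y=s["tool_rot"][2]; print(X,s["tool_rot"])
C=at_z(q,[(218.6,264.3),(236.6,242.2)],X[2]+9.2)  # top-face corners
Rt=np.array([[np.cos(y),np.sin(y)],[-np.sin(y),np.cos(y)]])
print(C,(C[:,:2]-X[:2])@Rt.T, np.linalg.norm(C[0]-C[1]))
hsv=cv2.cvtColor(q["img"],cv2.COLOR_RGB2HSV)
m=(hsv[...,0]<16)&(hsv[...,1]>120)&(hsv[...,2]>50)&(hsv[...,2]<255); b=blob(m,(216,248),20)
for c in b[:2]: print(c[0],c[1])
# model projection of plate top at TCP
for ox in(-2,0,2):
    P=[X+np.r_[Rt.T@[ox+28,sy*28],9.2] for sy in(-1,1)]; print(ox,proj(q,P).round(1).tolist())
E
```

```text
[ 567.60218145 -185.32892859  137.17719658] [ 3.14137996e+00 -2.25334367e-03  8.14280987e-02]
[[ 598.18676135 -210.19321503  146.37719658]
 [ 594.27033214 -154.06876172  146.37719658]] [[ 28.46082496 -27.26959315]
 [ 29.1224314   28.98745045]] 56.260933849174144
[216.98367347 246.84489796] 245
[353.42582418 263.6510989 ] 364
-2 [[217.2, 264.0], [234.9, 241.9]]
0 [[218.1, 264.5], [235.8, 242.3]]
2 [[219.1, 265.0], [236.7, 242.8]]
```

```bash
cat >> m.py <<'E'
def ringfit(p,c,z=45,r0=40,r1=56):
    c=np.array(c,float)
    for _ in range(4):
        A=np.radians(np.arange(0,360,3)); rs=np.arange(r0,r1,.25)
        V=np.array([polar(p,c,r,z,A) for r in rs]).T
        lo,hi=np.percentile(V[:,:12],50),np.percentile(V[:,-12:],80); P=[]
        for a,v in zip(A,V):
            k=np.nonzero(v>(lo+hi)/2)[0]
            if len(k) and k[0]>0: P.append((a,rs[k[0]]))
        P=np.array(P); P=P[np.abs(P[:,1]-np.median(P[:,1]))<2.5]
        M=np.c_[np.cos(P[:,0]),np.sin(P[:,0]),np.ones(len(P))]
        d=np.linalg.lstsq(M,P[:,1],rcond=None)[0]; c=c+d[:2]
    return c,d[2],len(P),np.std(M@d-P[:,1])
E
python3 - <<'E'
from m import *
for n,c in(("top",(553.7,153.6)),("scene",(557,154))):
    p=ctrl.get_image(n); f=ringfit(p,c); print(n,f)
    print(reading(p,f[0])); a,v=dips(p,f[0],68,84,176,200); print(v[::2].round().astype(int),a[0])
E
```

```text
top (array([554.08950161, 154.09692608]), np.float64(47.20163609939203), 19, np.float64(0.5840323189979258))
(np.float64(nan), np.float64(9.600000000000001), array([ 29.6, 269.6, 279.6]))
[133 133 134 134 132 133 133 132 132 133 133 133 134 131 129 128 128 127
 127 127 128 129 128 128] 176.0
scene (array([557.07034195, 153.81436815]), np.float64(46.79718824940681), 116, np.float64(0.4150139475340765))
(np.float64(188.49625374625376), np.float64(9.75), array([109.75, 349.75,  19.75]))
[164 164 165 168 172 178 183 186 185 179 170 161 156 156 163 171 179 182
 180 171 158 141 124 107] 176.0m.py:33: RuntimeWarning: invalid value encountered in scalar divide
  a,v=dips(p,c,71,80,idx-8,idx+8); w=np.clip(np.percentile(v,70)-v-15,0,None); i=(a*w).sum()/w.sum()
```

step_arm --series '[[[0,0,0,0.012,-0.15,0,0.5],[0,0,0,0.012,-0.25,0,0.5],[0,0,0,0.012,-0.25,0,0.5],[0,0,0,0.012,-0.25,0,0.5],[0,0,0,0.012,-0.25,0,0.5],[0,0,0,0.012,-0.25,0,0.5],[0,0,0,0.012,-0.25,0,0.5],[0,0,0,0.012,-0.25,0,0.5],[0,0,0,0.012,-0.25,0,0.5],[0,0,0,0,-0.106,0,0.5],[0,0,-0.168,0,0,0.1,0.5],[0,0,-0.168,0,0,0.15,0.5]]]'

```text
clock: 10.7
eef_pos: [555.7, 153.4, 97.3]
tool_rot: [3.14, 0.0, 0.352]
force: [0.7, -0.1, -2.3]
width: 53.7
gripper_force: 63.8
```

step_arm --series '[[[0,0,0,0,0,0.1,0.5],[0,0,0,0,0,0,0.5],[0,0,0,0,0,0,0.5],[0,0,0,0,0,0,0.5]]]'

```text
clock: 11.1
eef_pos: [556.4, 152.6, 83.8]
tool_rot: [3.141, -0.001, 0.343]
force: [-1.4, 0.3, -2.2]
width: 53.6
gripper_force: 63.7
```

```bash
cat > pl.py <<'E'
from m import *
def run(name,off=3.2):
    q=ctrl.get_image("scene"); s=ctrl.read_state(); X=np.array(s["eef_pos"]); y=s["tool_rot"][2]; print(X.round(2),np.degrees(y),s["force"])
    R=np.array([[np.cos(y),-np.sin(y)],[np.sin(y),np.cos(y)]])
    im=cv2.resize(q["img"][100:250,240:390,::-1],(600,600),interpolation=cv2.INTER_CUBIC)
    P=proj(q,[np.r_[X[:2]+R@v,X[2]+off+6] for v in([28,-28],[28,28],[-28,28],[-28,-28])])
    print(P.round(1).tolist())
    for u in P: cv2.circle(im,tuple(int(t) for t in ((u-[240,100]+.5)*4)),3,(0,255,0),1)
    cv2.imwrite("pics/"+name,im)
E
python3 -c "
from pl import *
run('n1.png')"
```

```text
[556.48 152.8   83.97] 19.689973222085097 [ 0.73845009 -0.57689128 -0.79690766]
[[315.4, 172.9], [320.0, 157.4], [297.2, 153.6], [291.8, 168.8]]
```

View pics/n1.png

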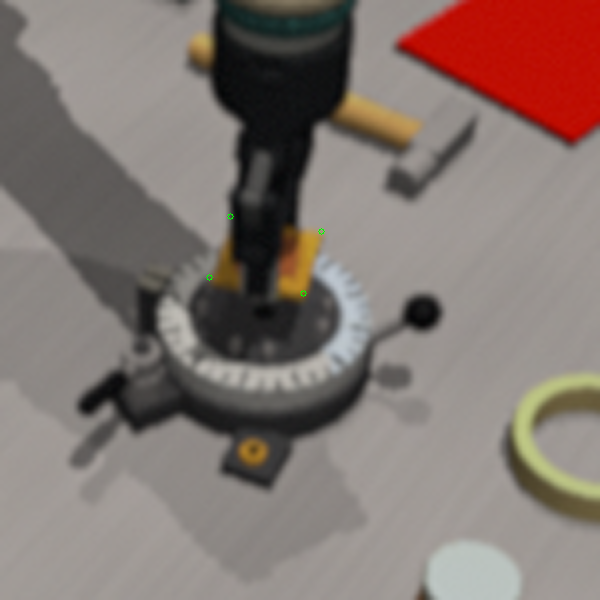

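step_arm --series '[[[0,0,0,-0.001,-0.003,0.12,0.5],[0,0,0,0,0,0.067,0.5],[0,0,0,0,0,0,0.5],[0,0,0,0,0,0,0.5]]]'

```text
clock: 11.55
eef_pos: [555.7, 153.3, 55.5]
tool_rot: [3.141, -0.0, 0.345]
force: [0.3, 0.7, -1.1]
width: 54.0
gripper_force: 63.7
```

step_arm --series '[[[0,0,0,0,0,0.013,0.5],[0,0,0,0,0,0.013,0.5],[0,0,0,0,0,0,0.5]]]'

```text
clock: 11.85
eef_pos: [555.5, 153.5, 51.3]
tool_rot: [-3.141, -0.0, 0.345]
force: [0.7, -0.8, -2.5]
width: 53.6
gripper_force: 63.8
```

step_arm --series '[[[0,0,0,0,0,0.013,0.5],[0,0,0,0,0,0,0.5]]]'

```text
clock: 12.05
eef_pos: [555.6, 153.3, 49.3]
tool_rot: [3.141, -0.0, 0.345]
force: [0.8, -0.1, -1.1]
width: 53.9
gripper_force: 64.1
```

step_arm --series '[[[0,0,0,0,0,0.013,0.5],[0,0,0,0,0,0,0.5]]]'

```text
clock: 12.25
eef_pos: [555.9, 153.2, 47.5]
tool_rot: [3.141, -0.001, 0.345]
force: [0.6, -0.6, 0.6]
width: 53.8
gripper_force: 67.8
```

step_arm --series '[[[0,0,0,0,0,0.013,0.5],[0,0,0,0,0,0,0.5]]]'

```text
clock: 12.45
eef_pos: [556.0, 153.2, 46.0]
tool_rot: [3.141, -0.001, 0.345]
force: [-0.7, -0.9, 4.7]
width: 53.8
gripper_force: 75.4
```

step_arm --series '[[[0,0,0,0,0,0.013,0.5],[0,0,0,0,0,0,0.5]]]'

```text
clock: 12.65
eef_pos: [556.1, 153.2, 45.0]
tool_rot: [-3.141, -0.001, 0.345]
force: [-2.4, -0.8, 12.4]
width: 53.5
gripper_force: 82.7
```

step_arm --series '[[[0,0,0,0,0,0.01,0.5],[0,0,0,0,0,0,0.5]]]'

```text
clock: 12.85
eef_pos: [556.1, 153.2, 44.5]
tool_rot: [-3.14, -0.002, 0.344]
force: [-4.9, -1.6, 20.4]
width: 53.8
gripper_force: 87.2
```

step_arm --series '[[[0,0,0,0,0,-0.025,0.5],[0,0,0,0,0,0,0.5],[0,0,0,0,0,0,0.5]]]'

```text
clock: 13.15
eef_pos: [555.8, 153.2, 45.8]
tool_rot: [3.141, -0.0, 0.345]
force: [0.3, -1.9, 1.0]
width: 53.5
gripper_force: 80.4
```

```bash
python3 - <<'E'
from m import *
q=ctrl.get_image("scene"); s=ctrl.read_state(); X=np.array(s["eef_pos"]); y=s["tool_rot"][2]; print(X.round(2),np.degrees(y),s["force"])
im=cv2.resize(q["img"][130:210,260:360,::-1],(800,640),interpolation=cv2.INTER_CUBIC)[:600]
R=np.array([[np.cos(y),-np.sin(y)],[np.sin(y),np.cos(y)]])
def mk(P,col):
    for u in proj(q,P): cv2.circle(im,tuple(int(t) for t in ((u-[260,130]+.5)*8)),3,col,1)
mk([np.r_[X[:2]+R@v,X[2]+9.2] for v in([28,-28],[28,28],[-28,28],[-28,-28])],(0,255,0))
N=np.array([557.07,153.81]); a=np.radians(19.75); R=np.array([[np.cos(a),-np.sin(a)],[np.sin(a),np.cos(a)]])
mk([np.r_[N+R@v,57.5] for v in([33.5,-19.5],[33.5,19.5],[-33.5,19.5],[-33.5,-19.5],[19.5,33.5],[-19.5,33.5],[19.5,-33.5],[-19.5,-33.5])],(255,0,255))
cv2.imwrite("pics/n2.png",im)
E
```

```text
[555.78 153.16  45.76] 19.75913943113823 [-0.09969119 -1.48361953  1.00120882]
```

View pics/n2.png

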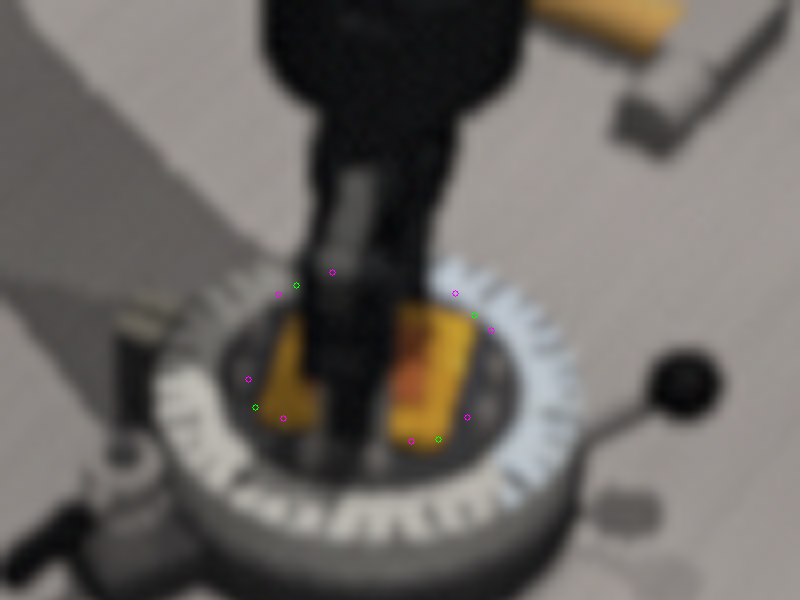

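The picture shows a mistake in my nest angle: the close pin pairs sit at the nest's corners, so the nest is 45 degrees off the zero mark, at yaw -25.2. I'll lift, turn 45 degrees and try again.

step_arm --series '[[[0,0,0,0,0,-0.1,0.5],[0,0,0,0,0,-0.12,0.5],[0,0,0.167,0,0,0,0.5],[0,0,0.167,0,0,0,0.5],[0,0,0.167,0,0,0,0.5],[0,0,0.167,0,0,0,0.5],[0,0,0.167,0,0,0,0.5],[0,0,0.165,0,0,0,0.5],[0,0,0,0,0,0,0.5],[0,0,0,0,0,0,0.5]]]'

```text
clock: 14.2
eef_pos: [555.2, 154.1, 79.0]
tool_rot: [-3.141, 0.001, -0.437]
force: [-1.0, 0.6, -2.1]
width: 53.4
gripper_force: 69.2
```

```bash
python3 - <<'E'
from m import *
q=ctrl.get_image("scene"); s=ctrl.read_state(); X=np.array(s["eef_pos"]); y=s["tool_rot"][2]; print(X.round(2),np.degrees(y),s["force"],s["width"],s["gripper_force"])
im=cv2.resize(q["img"][130:205,260:360,::-1],(800,600),interpolation=cv2.INTER_CUBIC)
R=np.array([[np.cos(y),-np.sin(y)],[np.sin(y),np.cos(y)]])
def mk(P,col):
    for u in proj(q,P): cv2.circle(im,tuple(int(t) for t in ((u-[260,130]+.5)*8)),3,col,1)
mk([np.r_[X[:2]+R@v,X[2]+9.2] for v in([28,-28],[28,28],[-28,28],[-28,-28])],(0,255,0))
f=ringfit(q,(557,153.8)); print(f,reading(q,f[0]))
N=np.array([557.07,153.81]); a=np.radians(-25.25); R=np.array([[np.cos(a),-np.sin(a)],[np.sin(a),np.cos(a)]])
mk([np.r_[N+R@v,57.5] for v in([33.5,-19.5],[33.5,19.5],[-33.5,19.5],[-33.5,-19.5],[19.5,33.5],[-19.5,33.5],[19.5,-33.5],[-19.5,-33.5])],(255,0,255))
cv2.imwrite("pics/n3.png",im)
E
```

```text
[555.31 153.89  78.99] -25.05647426344842 [ 0.45807176  0.49625985 -1.28685728] 53.40053620156981 69.24317836761475
(array([556.83515599, 153.68975902]), np.float64(46.81148266334605), 66, np.float64(0.4309512707292707)) (np.float64(nan), np.float64(9.75), array([149.75, 139.75, 109.75]))m.py:33: RuntimeWarning: invalid value encountered in scalar divide
  a,v=dips(p,c,71,80,idx-8,idx+8); w=np.clip(np.percentile(v,70)-v-15,0,None); i=(a*w).sum()/w.sum()
```

View pics/n3.png

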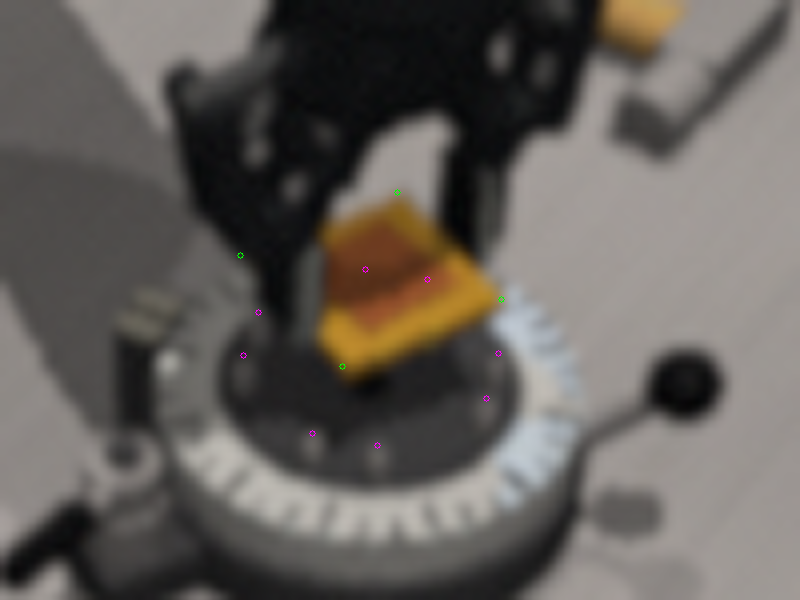

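The pins at (312,440), (378,455) and (486,410) in the crop lie on the predicted marks for yaw -25, and the plate's corners match the model. Lowering now.

step_arm --series '[[[0,0,0.004,0.006,0,0.1,0.5],[0,0,0,0,0,0.05,0.5],[0,0,0,0,0,0,0.5],[0,0,0,0,0,0,0.5]]]'

```text
clock: 14.65
eef_pos: [556.1, 152.8, 55.8]
tool_rot: [3.141, 0.001, -0.444]
force: [0.1, -0.2, -1.2]
width: 53.5
gripper_force: 69.2
```

step_arm --series '[[[0,0,0,0,0,0.013,0.5],[0,0,0,0,0,0.013,0.5],[0,0,0,0,0,0,0.5]]]'

```text
clock: 14.95
eef_pos: [556.2, 153.1, 52.2]
tool_rot: [-3.142, 0.0, -0.443]
force: [-0.1, -0.1, -1.1]
width: 53.4
gripper_force: 69.2
```

step_arm --series '[[[0,0,0,0,0,0.013,0.5],[0,0,0,0,0,0,0.5]]]'

```text
clock: 15.15
eef_pos: [556.2, 153.1, 50.2]
tool_rot: [3.142, 0.0, -0.443]
force: [-0.1, -0.2, -2.2]
width: 53.5
gripper_force: 69.2
```

step_arm --series '[[[0,0,0,0,0,0.013,0.5],[0,0,0,0,0,0,0.5]]]'

```text
clock: 15.35
eef_pos: [556.2, 153.1, 48.3]
tool_rot: [3.142, 0.0, -0.443]
force: [-0.5, 0.9, -1.5]
width: 53.5
gripper_force: 69.2
```

step_arm --series '[[[0,0,0,0,0,0.013,0.5],[0,0,0,0,0,0,0.5]]]'

```text
clock: 15.55
eef_pos: [556.2, 153.1, 46.2]
tool_rot: [3.141, 0.0, -0.443]
force: [-0.6, -0.4, -2.2]
width: 53.7
gripper_force: 69.2
```

step_arm --series '[[[0,0,0,0,0,0.013,0.5],[0,0,0,0,0,0,0.5]]]'

```text
clock: 15.75
eef_pos: [556.2, 153.1, 44.3]
tool_rot: [3.141, 0.0, -0.444]
force: [-0.2, 0.9, -1.4]
width: 53.5
gripper_force: 69.2
```

step_arm --series '[[[0,0,0,0,0,0.01,0.5],[0,0,0,0,0,0,0.5]]]'

```text
clock: 15.95
eef_pos: [556.2, 153.1, 42.9]
tool_rot: [3.141, 0.0, -0.443]
force: [0.3, 0.9, -1.5]
width: 53.5
gripper_force: 69.2
```

step_arm --series '[[[0,0,0,0,0,0.007,0.5],[0,0,0,0,0,0,0.5]]]'

```text
clock: 16.15
eef_pos: [556.3, 153.1, 41.9]
tool_rot: [-3.142, 0.0, -0.443]
force: [0.7, 1.0, -1.6]
width: 53.5
gripper_force: 69.2
```

step_arm --series '[[[0,0,0,0,0,0.005,0.5],[0,0,0,0,0,0,0.5]]]'

```text
clock: 16.35
eef_pos: [556.4, 153.1, 41.9]
tool_rot: [-3.141, 0.0, -0.444]
force: [-1.9, 0.2, 4.4]
width: 53.4
gripper_force: 69.9
```

step_arm --series '[[[0,0,0,0,0,0,0.2],[0,0,0,0,0,0,0.2],[0,0,0,0,0,0,0.2],[0,0,0,0,0,-0.05,0.2],[0,0,0,0,0,-0.2,0.2],[0,0,0,0,0,-0.3,0.2],[0,0,-0.167,0,0,0,0.6],[0,0,-0.167,0,0,0,0.6],[0,0,-0.167,0,0,0,0.6],[0,0,-0.167,0,0,0,0.6],[0,0,-0.167,0,0,0,0.6],[0,0,-0.17,0,0,0,0.6]]]'

```text
clock: 17.55
eef_pos: [556.4, 152.9, 124.3]
tool_rot: [3.141, -0.0, 0.351]
force: [0.3, -1.2, 0.3]
width: 34.1
gripper_force: 0.0
```

step_arm --series '[[[0,0,0,0.25,0,0,0.62],[0,0,0,0.25,0,0,0.62],[0,0,0,0.12,0,0,0.62],[0,0,0,0,0,0,0.62],[0,0,0,0,0,0,0.62]]]'

```text
clock: 18.05
eef_pos: [643.1, 183.8, 123.7]
tool_rot: [3.141, 0.001, 0.345]
force: [-0.6, -0.1, 0.1]
width: 32.8
gripper_force: 0.0
```

```bash
python3 - <<'E'
from m import *
q=ctrl.get_image("scene"); s=ctrl.read_state(); X=np.array(s["eef_pos"]); y=s["tool_rot"][2]; print(X.round(2),np.degrees(y),s["width"])
im=cv2.resize(q["img"][110:210,270:370,::-1],(600,600),interpolation=cv2.INTER_CUBIC)
def mk(P,col):
    for u in proj(q,P): cv2.circle(im,tuple(int(t) for t in ((u-[270,110]+.5)*6)),3,col,1)
mk([X],(0,255,0)); mk([[X[0],X[1],67]],(255,0,255))
print(reading(q,(557.07,153.8)),[ (b[0],b[1],rd(q,(557.07,153.8),b[0])) for b in ball(q,(345,178))[:2]])
cv2.imwrite("pics/b1.png",im)
E
```

```text
[642.7  183.77 123.72] 19.75774436151509 32.57057062344128
(np.float64(187.09237288135589), np.float64(9.700000000000001), array([109.7,  19.7, 349.7])) [(array([344.82978723, 177.93617021]), np.int32(47), (np.float64(19.1736634744067), np.float64(94.34256624157288))), (array([317.83333333, 171.08333333]), np.int32(12), (np.float64(33.297189664771096), np.float64(28.40691072830931)))]
```

View pics/b1.png

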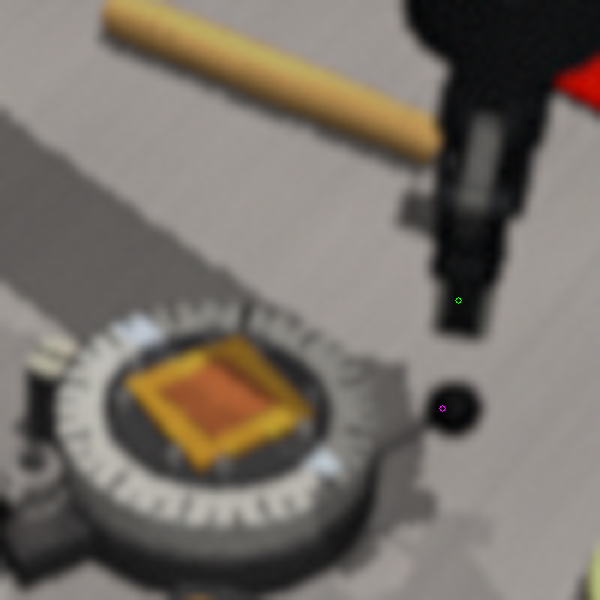

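The plate lies flat in the nest between the pins. The ball at crop (455,408) is just below and beside the fingers. I'll lower the fingers astride it and turn the table.

step_arm --series '[[[0,0,0,0.02,-0.002,0.2,0.62],[0,0,0,0,0,0.2,0.62],[0,0,0,0,0,0.05,0.62],[0,0,0,0,0,0,0.62]]]'

```text
clock: 18.5
eef_pos: [645.0, 185.4, 55.5]
tool_rot: [-3.141, 0.003, 0.345]
force: [0.3, -0.3, 0.2]
width: 32.3
gripper_force: 0.0
```

step_arm --series '[[[0,0,-0.1333,-0.0035,-0.0662,0,0.62],[0,0,-0.1333,-0.0035,-0.0662,0,0.62],[0,0,-0.1333,-0.0035,-0.0662,0,0.62],[0,0,-0.1333,-0.0035,-0.0662,0,0.62],[0,0,-0.1333,-0.0035,-0.0662,0,0.62],[0,0,-0.1333,-0.0035,-0.0662,0,0.62]]]'

```text
clock: 19.1
eef_pos: [612.5, 231.1, 58.5]
tool_rot: [3.137, -0.002, 0.977]
force: [2.2, -2.0, -2.1]
width: 32.4
gripper_force: 1.5
```

```bash
cat > st.py <<'E'
from m import *
s=ctrl.read_state(); X=np.array(s["eef_pos"]); d=X[:2]-[556.2,153.3]
print(X.round(1),"r",np.hypot(*d),"ang",np.degrees(np.arctan2(d[1],d[0])),"yaw",np.degrees(s["tool_rot"][2]),s["force"],s["width"])
q=ctrl.get_image("scene"); print(reading(q,(557.07,153.8),188.5))
E
python3 st.py
```

```text
[612.5 231.1  58.5] r 96.05773999955137 ang 54.098890759571205 yaw 55.99447823923495 [ 2.19618258 -2.03902434 -2.09859515] 32.36342611352753
(np.float64(189.64900583402786), np.float64(0.2), array([80.2, 90.2, 70.2]))
```

step_arm --series '[[[0,0,-0.1333,-0.0035,-0.0662,0,0.62],[0,0,-0.1333,-0.0035,-0.0662,0,0.62],[0,0,-0.1333,-0.0035,-0.0662,0,0.62],[0,0,-0.1333,-0.0035,-0.0662,0,0.62],[0,0,-0.1333,-0.0035,-0.0662,0,0.62],[0,0,-0.1333,-0.0035,-0.0662,0,0.62],[0,0,-0.1333,-0.0035,-0.0662,0,0.62],[0,0,-0.1333,-0.0035,-0.0662,0,0.62],[0,0,-0.1333,-0.0035,-0.0662,0,0.62],[0,0,-0.1333,-0.0035,-0.0662,0,0.62],[0,0,-0.1333,-0.0035,-0.0662,0,0.62],[0,0,0,0,0,0,0.62]]]'

```text
clock: 20.35
eef_pos: [507.6, 234.4, 58.0]
tool_rot: [3.139, -0.0, 2.124]
force: [-0.5, 1.1, 0.6]
width: 32.2
gripper_force: 0.0
```

```bash
python3 st.py
```

```text
[507.6 234.4  58. ] r 94.59809910444274 ang 120.94541627500081 yaw 121.69780298097092 [-0.45330386  1.07710806  0.61039962] 32.18849842544789
(np.float64(190.35401721664275), np.float64(7.4), array([207.4, 147.4, 117.4]))
```

step_arm --series '[[[0,0,-0.1333,-0.0035,-0.0662,0,0.62],[0,0,-0.1333,-0.0035,-0.0662,0,0.62],[0,0,-0.1333,-0.0035,-0.0662,0,0.62],[0,0,0,0,0,0,0.62],[0,0,0,0,0,0,0.62]]]'

```text
clock: 20.9
eef_pos: [485.2, 214.3, 56.5]
tool_rot: [-3.141, 0.001, 2.434]
force: [-0.1, 0.1, 0.5]
width: 32.7
gripper_force: 0.0
```

```bash
python3 st.py; python3 - <<'E'
from m import *
for n,c in(("scene",(557.07,153.8)),("top",(553.9,153.9))):
    p=ctrl.get_image(n)
    for r0,r1 in((68,72),(71,75),(74,80)):
        a,v=dips(p,c,r0,r1,178,200); print(n,r0,v[::2].round().astype(int))
    a,v=dips(p,c,58,63,190,250); print(v[::2].round().astype(int))
E
```

```text
[485.2 214.3  56.5] r 93.60458648638972 ang 139.33611408535285 yaw 139.4841615104606 [-0.05984847  0.07884062  0.45296692] 32.723185741533804
(np.float64(186.0768504531722), np.float64(6.2), array([226.2, 136.2, 166.2]))
scene 68 [104 113 123 134 145 152 154 153 147 140 133 132 136 142 148 153 154 148
 141 128 110  93]
scene 71 [107 118 131 143 155 163 165 161 153 145 138 136 142 151 160 166 166 159
 146 131 110  86]
scene 74 [102 112 125 139 151 161 164 161 154 146 140 142 148 159 168 171 167 158
 141 120 101  81]
[159 158 155 150 145 143 145 148 154 160 164 167 168 168 165 163 164 165
 167 169 171 171 170 167 163 159 156 158 159 158 156 152 146 137 127 121
 120 124 133 144 153 160 164 166 165 164 164 167 170 173 175 175 173 168
 162 156 154 157 163 170]
top 68 [ 36  41  71 117 155 157 159 164 145 113  89  88 117 155 169 167 171 160
 120  74  49  40]
top 71 [ 48  44  64 119 166 170 174 175 150 117  89  91 128 165 171 172 177 159
 120  73  47  33]
top 74 [ 72  58  60 112 162 168 172 172 165 140  92  93 142 170 169 174 168 147
 106  63  39  41]
[172 175 177 166 136 102  90 110 144 166 174 173 174 175 161 133 122 142
 164 172 172 173 176 174 158 134 131 152 168 171 174 176 160 122  83  52
  38  52  91 136 166 173 173 176 164 131 120 144 167 172 171 171 174 175
 156 124 114 134 159 171]
```

```bash
cat > rdg.py <<'E'
from m import *
def cen(p,c,r0,r1,g,h):
    for _ in range(4):
        a,v=dips(p,c,r0,r1,g-h,g+h); w=np.clip(np.percentile(v,75)-v-12,0,None); g=(a*w).sum()/w.sum()
    return g
def go(n,c,z0):
    p=ctrl.get_image(n); f=ringfit(p,c); i=cen(p,f[0],70,80,188.5,4); z=cen(p,f[0],58,63,z0,5)
    print(n,f[0].round(2),f[2],"idx",i,"zero",z,"READING",z-i,"comb",reading(p,f[0],188.5)[1])
E
python3 -c "
from rdg import *
go('top',(553.9,153.9),226);go('scene',(557.07,153.8),226);go('top',(553.9,153.9),226)"
```

```text
top [553.49 153.87] 120 idx 188.49012436345734 zero 226.1298271763938 READING 37.63970281293646 comb 6.15
scene [556.68 153.64] 118 idx 188.33759396978348 zero 225.89565378795547 READING 37.558059818171984 comb 6.25
top [553.48 153.85] 120 idx 188.48233373214055 zero 226.1113983669687 READING 37.629064634828154 comb 6.15
```

step_arm --series '[[[0,0,-0.025,0,-0.012,0,0.62],[0,0,-0.025,0,-0.012,0,0.62],[0,0,0,0,0,0,0.62],[0,0,0,0,0,0,0.62]]]'

```text
clock: 21.6
eef_pos: [482.5, 212.4, 56.3]
tool_rot: [3.141, 0.0, 2.479]
force: [1.5, 2.4, -1.2]
width: 32.4
gripper_force: 1.1
```

```bash
python3 -c "
from rdg import *
go('top',(553.5,153.9),228);go('scene',(556.8,153.7),228)
print(ctrl.read_state()['eef_pos'])"
```

```text
top [553.5 153.9] 120 idx 188.5279512927274 zero 227.62278240316962 READING 39.094831110442215 comb 7.75
scene [556.74 153.65] 120 idx 188.44269984951836 zero 228.27503194841003 READING 39.83233209889167 comb 7.8500000000000005
[482.49804183 212.43423623  56.30126394]
```

step_arm --series '[[[0,0,-0.016,0,-0.008,0,0.62],[0,0,0,0,0,0,0.62],[0,0,0,0,0,0,0.62]]]'

```text
clock: 22.0
eef_pos: [481.4, 211.2, 56.3]
tool_rot: [-3.141, -0.0, 2.491]
force: [1.0, 1.8, -1.2]
width: 32.8
gripper_force: 1.0
```

```bash
python3 -c "
from rdg import *
for k in range(2): go('top',(553.5,153.9),228.5);go('scene',(556.8,153.7),228.5)
print(ctrl.read_state()['eef_pos'])"
```

```text
top [553.48 153.93] 120 idx 188.54496621890868 zero 228.72226606713025 READING 40.177299848221566 comb 8.75
scene [556.72 153.67] 118 idx 188.4151160352113 zero 228.62549767906887 READING 40.21038164385757 comb 8.75
top [553.48 153.91] 120 idx 188.53644990966316 zero 228.676534422488 READING 40.14008451282484 comb 8.75
scene [556.73 153.68] 118 idx 188.45749062198377 zero 228.61582951143384 READING 40.15833888945008 comb 8.75
[481.41589705 211.23135228  56.24777987]
```

step_arm --series '[[[0,0,0,0,0.025,0,0.62],[0,0,0,0,0,0,0.62],[0,0,0,0,0,-0.2,0.62],[0,0,0,0,0,-0.3,0.62],[0,0,0.184,0,0,0,0.72],[0,0,0.184,0,0,0,0.72],[0,0,0.184,0,0,0,0.72],[0,0,0.184,0,0,0,0.72],[0,0,0.184,0,0,0,0.72],[0,0,0.184,0,0,0,0.72],[0,0,0,0,0,0,0.72]]]'

```text
clock: 23.3
eef_pos: [483.3, 214.0, 131.1]
tool_rot: [-3.141, 0.001, 1.624]
force: [-0.0, 0.1, -0.4]
width: 23.9
gripper_force: 0.0
```

```bash
python3 - <<'E'
from rdg import *
go('top',(553.5,153.9),228.5);go('scene',(556.8,153.7),228.5)
s=ctrl.read_state(); X=np.array(s["eef_pos"]); y=s["tool_rot"][2]; print(X,np.degrees(y))
for n in("top","scene"):
    p=ctrl.get_image(n); g=cv2.cvtColor(p["img"],cv2.COLOR_RGB2GRAY); u=proj(p,[[519,35,57]])[0]
    for b in blob(g<50,u,15)[:1]:
        ys,xs=np.nonzero(b[2]); W=at_z(p,np.c_[xs,ys],57)[:,:2]; m=W.mean(0); w,V=np.linalg.eigh(np.cov((W-m).T)); print(n,b[1],m,np.degrees(np.arctan2(*V[::-1,1])),2*np.sqrt(3*w))
E
```

```text
top [553.48 153.92] 120 idx 188.53873193592094 zero 228.7037250268209 READING 40.16499309089997 comb 8.75
scene [556.72 153.68] 118 idx 188.51554862644042 zero 228.67442538998293 READING 40.15887676354251 comb 8.75
[483.46188542 214.11381015 131.13221188] 93.26992036215336
top 84 [517.25742625  34.95489606] 92.89367620122867 [10.78261381 40.35345919]
scene 38 [505.34226146 102.73581854] 126.89756619937901 [ 9.33598463 35.01483484]
```

step_arm --series '[[[0,0,0,-0.241,0.0336,0,0.72],[0,0,0,-0.241,0.0336,0,0.72],[0,0,0,-0.241,0.0336,0,0.72],[0,0,0,-0.241,0.0336,0,0.72],[0,0,0,-0.241,0.0336,0,0.72],[0,0,0,0,0,0,0.72],[0,0,0,0,0,0.2,0.72],[0,0,0,0,0,0.16,0.72],[0,0,0,0,0,0,0.72]]]'

```text
clock: 24.4
eef_pos: [516.4, 35.5, 75.0]
tool_rot: [-3.136, -0.001, 1.626]
force: [0.0, -0.3, 0.0]
width: 23.8
gripper_force: 0.0
```

step_arm --series '[[[0,0,0,0,0,0.07,0.72],[0,0,0,0,0,0.07,0.72],[0,0,0,0,0,0.06,0.72],[0,0,0,0,0,0,0.72]]]'

```text
clock: 24.8
eef_pos: [518.1, 35.3, 46.4]
tool_rot: [-3.14, -0.0, 1.625]
force: [-0.2, 0.2, 0.6]
width: 23.4
gripper_force: 0.0
```

step_arm --series '[[[0,0,0.178,0.0027,-0.039,0,0.72],[0,0,0.178,0.0027,-0.039,0,0.72],[0,0,0.178,0.0027,-0.039,0,0.72],[0,0,0.178,0.0027,-0.039,0,0.72],[0,0,0.178,0.0027,-0.039,0,0.72],[0,0,0.178,0.0027,-0.039,0,0.72],[0,0,0.178,0.0027,-0.039,0,0.72],[0,0,0.178,0.0027,-0.039,0,0.72],[0,0,0.178,0.0027,-0.039,0,0.72],[0,0,0.178,0.0027,-0.039,0,0.72],[0,0,0,0,0,0,0.72]]]'

```text
clock: 25.9
eef_pos: [475.7, 68.2, 47.4]
tool_rot: [3.141, -0.001, 0.227]
force: [0.8, -0.7, -1.0]
width: 23.9
gripper_force: 0.0
```

step_arm --series '[[[0,0,0.09,0.001,-0.02,0,0.72],[0,0,0,0,0,0,0.72]]]'

```text
clock: 26.1
eef_pos: [475.3, 70.5, 47.5]
tool_rot: [3.141, -0.001, 0.159]
force: [-0.3, -0.3, 0.7]
width: 23.8
gripper_force: 0.2
```

step_arm --series '[[[0,0,0.05,0,-0.015,0,0.72],[0,0,0,0,0,0,0.72]]]'

```text
clock: 26.3
eef_pos: [475.6, 70.8, 47.5]
tool_rot: [3.139, -0.002, 0.119]
force: [1.1, -5.0, -1.0]
width: 24.0
gripper_force: 2.2
```

step_arm --series '[[[0,0,0,0,-0.013,0,0.72],[0,0,0,0,0,0,0.72],[0,0,0,0,0,0,0.72]]]'

```text
clock: 26.6
eef_pos: [475.6, 71.1, 47.6]
tool_rot: [3.136, -0.002, 0.117]
force: [3.0, -8.5, -2.0]
width: 24.1
gripper_force: 4.1
```

step_arm --series '[[[0,0,0,0,0.028,0,0.72],[0,0,0,0,0.02,0,0.72],[0,0,0,0,0,0,0.72],[0,0,0,0,0,-0.2,0.72],[0,0,0,0,0,-0.3,0.72],[0,0,0,0,0,-0.33,0.72],[0,0,0,0,0.3,-0.1,0.72],[0,0,0,0,0.33,0,0.72],[0,0,0,0,0.33,0,0.72],[0,0,0,0,0.33,0,0.72],[0,0,0,0,0,0,0.72]]]'

```text
clock: 27.7
eef_pos: [497.6, -133.2, 188.1]
tool_rot: [3.136, -0.002, 0.107]
force: [-0.6, 0.3, 0.1]
width: 24.1
gripper_force: 0.0
```

```bash
python3 - <<'E'
from rdg import *
go('top',(553.5,153.9),228.5);go('scene',(556.8,153.7),228.5)
print(ctrl.read_state()["eef_pos"])
p=ctrl.get_image("top"); g=cv2.cvtColor(p["img"],cv2.COLOR_RGB2GRAY); u=proj(p,[[476,67,57]])[0]
b=blob(g<50,u,15)[0]; ys,xs=np.nonzero(b[2]); W=at_z(p,np.c_[xs,ys],57)[:,:2]; m=W.mean(0); w,V=np.linalg.eigh(np.cov((W-m).T)); print(b[1],m,np.degrees(np.arctan2(*V[::-1,1])),2*np.sqrt(3*w), m-[515.2,76.9])
q=ctrl.get_image("scene")
cv2.imwrite("pics/end.png",np.hstack([cv2.resize(p["img"][170:290,180:300,::-1],(400,400),interpolation=cv2.INTER_CUBIC),cv2.resize(q["img"][120:320,180:380,::-1],(400,400))]))
E
```

```text
top [553.56 153.93] 120 idx 188.5131936448709 zero 228.698168877321 READING 40.184975232450086 comb 8.75
scene [556.9  153.81] 116 idx 188.55029667642907 zero 228.66726203802475 READING 40.116965361595675 comb 8.75
[ 497.19844014 -125.47968257  186.68139105]
27 [487.23544967 170.3599983 ] 68.80335447629565 [ 4.83661028 39.94350441] [-27.96455033  93.4599983 ]
```

View pics/end.png

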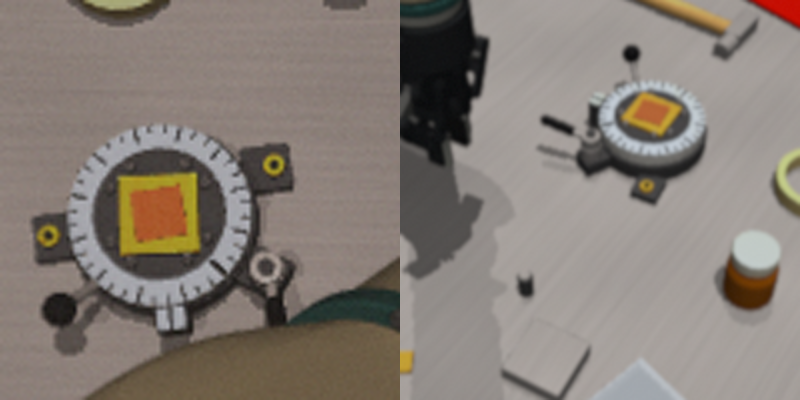

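Left half: the plate sits flat among the pins, and the index line meets the mark four along from the broad zero. Right half: the lock lever has swung to -x and the bystanders are in place. I'll check the lever angle by numbers.

```bash
python3 - <<'E'
from m import *
p=ctrl.get_image("scene"); g=cv2.cvtColor(p["img"],cv2.COLOR_RGB2GRAY); u=proj(p,[[477,67,57]])[0]; print(u)
for b in blob(g<55,u,12)[:2]:
    ys,xs=np.nonzero(b[2]); W=at_z(p,np.c_[xs,ys],57)[:,:2]; m=W.mean(0); w,V=np.linalg.eigh(np.cov((W-m).T)); d=m-[517.8,77]; print(b[0],b[1],m,np.degrees(np.arctan2(*V[::-1,1])),2*np.sqrt(3*w),np.degrees(np.arctan2(d[1],d[0])),np.hypot(*d))
E
```

```text
[258.17766032 181.86839052]
[258.35416667 182.16666667] 48 [477.90070034  66.41800033] -176.9474945644484 [ 9.46472728 41.18175557] -165.14611983261665 41.2787212787121
[276.46153846 178.        ] 39 [505.62645758 102.38214669] 127.04826334335326 [ 9.21753542 35.91680386] 115.62286228956366 28.150461910070366
```

```bash
python3 -c "
from cell import ctrl
print(ctrl.finish_job())"
```

```text
the job is handed in; nothing more can be done
None
```

The job is handed in: the brass plate lies flat in the pin nest, the scale reads about 40.2° in both camera views, and the lock lever was then pushed clockwise until it hit its stop, with nothing else seen to have moved.

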